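Put the swapped backup drives back into their own docks

ROBOT

A 6-joint arm with a two-finger parallel gripper is mounted at the origin on a cart in front of the work surface, level with it; the furniture and walls round the work are solid. World frame = base frame: x ahead of the robot, y to its left, z up, the work surface at z = 0. Lengths are in m, angles in degrees, forces in N, time in s.
With the tool pointing down it reaches from about 0.3 to 0.75 m from the base axis. Payload 8.5 kg.
Tool frame: the origin (TCP) lies between the finger pads; the fingertips stand 19 mm ahead of it and the grasp point (between the pads) is the TCP; z points along the fingers, y is the line along which they close (so a half turn about z gives the same grasp; the last joint's range is limited). The gripper opens to 85 mm and grips with 20 to 120 N. Pads are 22 mm wide; open, the fingers measure 114 mm over their backs; the gripper's body (76 mm by 85 mm) begins 54 mm behind the grasp point. The pads swing forward as they close: fully open they stand 13 mm farther back than shut.
Start: joints at [59.227, 21.807, 74.336, -0, 83.858, -12.336], TCP at [0.174, 0.522, 0.219] pointing down, gripper open.
Joint ranges: [-178.18, 178.18], [-50.72, 133.34], [12.68, 142.11], [-81.47, 261.47], [9.98, 163.14], [-165.26, 165.26]. Speed limits (degrees/s): [136.94, 136.94, 180, 180, 180, 180].

INTERFACE

Orientations are given as a 3x3 rotation matrix whose columns are the frame's x, y, z axes.
In Python, from rig import env, optics gives the robot as it stands.
- The arm moves only by the tool arm_command, never from a script. Its argument "commands" is one flat list of numbers, 7 for each row, row after row: the closure, from -1 (fully open) to 1 (shut), so that 0 is half open, then the shift along the tool's x, y, z as a fraction of full scale, then the turn, a rotation vector about the tool's x, y, z as a fraction of full scale. A call has 1 to 12 rows; each row is the pose to reach, as a shift and turn from the pose commanded when the call began, along the tool's axes at that moment; what a row does not reach only later rows make up. Full scale, the value 1, is 500 mm for a shift and 120 degrees for a turn. A row lasts 1/12 s, in which the tool goes at most 41.7 mm and 7.16 degrees, less where a joint would pass 70% of its speed; a pose out of reach is approached as far as the arm can. A call with a number of a shift or a turn outside -1 to 1 is refused whole. A call with a gripper value outside its range is refused whole. The fingers move at their own pace and stop on an object; "newtons" is the grip in N (left out, the last holds). Time passes only in rows, so rows that repeat a pose let the fingers close. It gives the time, the measured TCP pose, the force, the opening and the grip force at its end, in the units of the state.
- env.observe(): the state, without advancing time (a new reading comes with each control period).
- optics.get_image(name): name is "scene" or "top" or "wrist"; returns a dict with "image" (400x640x3 uint8, red, green, blue), "intrinsics" (3x3 intrinsics, pixels), "origin" and "orientation" of the camera in the world; the wrist camera has in their place "tool_from_camera" (4x4, takes a point from camera to tool coordinates, whose origin is the TCP and whose axes are the flange's). Camera axes: x right, y down, z forward; pixel columns grow to the right and rows downward; lengths in m; the calibration is good to about 2 mm. A picture is of the moment at which its call begins: read the wrist's pose just before it. There is no depth.
- env.close_job(): hands the job in; it is judged then, once.
The state is a dict: "time_s": time; "q": joint angles; "qvel": joint speeds; "joint_efforts": joint torques, N m; "position": TCP position; "tool_rot": TCP orientation; "ft_force": force on the tool from outside, world axes, zero at the start; "wrist_torque": the same for the moment, N m; "grip_width": finger opening in m; "gripper_force": force on a finger pad.
Only numpy, scipy, OpenCV 4.12 (cv2) and the standard library are available. Lean on these libraries where they do the work, as an engineer would, in place of code of your own. Each camera call takes 0.05 s, during which the arm holds its last target. There are 200 camera calls.

TASK

Backup drives were put back into the wrong docks, so the next backup would overwrite the wrong machine. Get every drive, including the one waiting in the wooden block, into the dock that carries its own colour, parking a drive in whichever slot is free on the way, until each stands fully down in its dock and the wooden block is empty. Keep the drives upright all the time.

Things in the scene. Friction and masses are not known exactly. Their poses are not given: they have to be found in the camera images.
- drive_blue: 2.5-inch backup drive standing upright on its connector end: silver-grey box 70 (x) x 15 (y, thickness) x 100 mm (z), about 0.2 kg, with a blue label wrapped over its upper end. Origin: centre of its lower end face; z up, x along the 70 mm width. Grasp it from above across the 15 mm thickness near the top.
- drive_yellow: 2.5-inch backup drive standing upright on its connector end: silver-grey box 70 (x) x 15 (y, thickness) x 100 mm (z), about 0.2 kg, with a yellow label wrapped over its upper end. Origin: centre of its lower end face; z up, x along the 70 mm width. Grasp it from above across the 15 mm thickness near the top.
- drive_red: 2.5-inch backup drive standing upright on its connector end: silver-grey box 70 (x) x 15 (y, thickness) x 100 mm (z), about 0.2 kg, with a red label wrapped over its upper end. Origin: centre of its lower end face; z up, x along the 70 mm width. Grasp it from above across the 15 mm thickness near the top.
- drive_green: 2.5-inch backup drive standing upright on its connector end: silver-grey box 70 (x) x 15 (y, thickness) x 100 mm (z), about 0.2 kg, with a green label wrapped over its upper end. Origin: centre of its lower end face; z up, x along the 70 mm width. Grasp it from above across the 15 mm thickness near the top.
- dock_blue: fixed black dock, blue label on deck and front, 120 (x) x 58 (y) mm, one of four about 70 mm apart on a low tray. Slot 82 (x) x 22 (y) mm, floor 14 mm and deck 48 mm above the underside; bevelled lip to 57 mm, widening to 92 x 32 mm. Origin: on the underside below the slot's centre; -x is the front. A drive goes in along the slot, either way round, and stands on its floor, its top at 114 mm.
- dock_yellow: fixed black dock, yellow label on deck and front, 120 (x) x 58 (y) mm, one of four about 70 mm apart on a low tray. Slot 82 (x) x 22 (y) mm, floor 14 mm and deck 48 mm above the underside; bevelled lip to 57 mm, widening to 92 x 32 mm. Origin: on the underside below the slot's centre; -x is the front. A drive goes in along the slot, either way round, and stands on its floor, its top at 114 mm.
- dock_red: fixed black dock, red label on deck and front, 120 (x) x 58 (y) mm, one of four about 70 mm apart on a low tray. Slot 82 (x) x 22 (y) mm, floor 14 mm and deck 48 mm above the underside; bevelled lip to 57 mm, widening to 92 x 32 mm. Origin: on the underside below the slot's centre; -x is the front. A drive goes in along the slot, either way round, and stands on its floor, its top at 114 mm.
- dock_green: fixed black dock, green label on deck and front, 120 (x) x 58 (y) mm, one of four about 70 mm apart on a low tray. Slot 82 (x) x 22 (y) mm, floor 14 mm and deck 48 mm above the underside; bevelled lip to 57 mm, widening to 92 x 32 mm. Origin: on the underside below the slot's centre; -x is the front. A drive goes in along the slot, either way round, and stands on its floor, its top at 114 mm.
- storage_block: fixed light wooden block on the desk, 112 (x) x 60 (y) mm, with one slot and bevelled lip of the same size and heights as the docks' (slot floor 14 mm, lip 57 mm above the underside). The green drive stands in it at the start. Origin: on the underside below the slot's centre; x along the slot.

How it is judged:
By the outcome, as a careful person would: the job done as asked, in the order asked, and still so for the second after the job is handed in, with the robot touching nothing.
It also fails if it takes over 131 s, if anything falls off the work surface, if the arm or the gripper's body presses on something with over 40 N, if the wrist force passes 120 N, or if a joint passes its speed limit or range.

## Working session

There is one attempt and no reset: what is moved stays moved. The work goes in short steps, Python scripts to look and compute and a tool call to move; the robot and the scene stay as the last step left them, time stands still between calls to the robot, and variables do not carry over. Pictures are saved under pics/ and viewed, at most 14 in all, crops included, and the job is handed in when it is done.

Besides the shell and the picture viewer there is one more tool, called after "Call:" as name(argument=value, ...) on one line, values as JSON. arm_command: Moves the arm, as the interface text tells. Shift numbers are shares of 500 mm and turn numbers shares of 120 degrees, none past 1 either way. Its arguments: {"type":"object","properties":{"commands":{"type":"array","items":{"type":"number"}},"newtons":{"type":"number"}},"required":["commands"]}

```bash
ls; mkdir -p pics; python3 - <<'E'
from rig import env, optics
import cv2
s=env.observe(); print(s)
for n in ("scene","top"):
    d=optics.get_image(n); cv2.imwrite(f"pics/{n}0.png",d["image"][:,:,::-1]); print(n,d["intrinsics"],d["origin"],d["orientation"])
E
```

```text
pics
{'time_s': 0.0, 'q': array([ 5.92273634e+01,  2.18405171e+01,  7.43865083e+01, -5.23388020e-04,
        8.38581176e+01, -1.23353991e+01]), 'qvel': array([-0.05547613,  0.07584181, -0.11566819,  0.05559948,  0.05139414,
       -0.03524652]), 'joint_efforts': array([-4.15241529e-04, -4.48457873e+01, -2.31277210e+01, -1.62169663e-04,
        4.63595992e-03, -1.61517750e-05]), 'position': array([0.17377734, 0.52148318, 0.2180059 ]), 'tool_rot': array([[-9.48670860e-01,  3.16264181e-01, -7.52494881e-04],
       [ 3.16264926e-01,  9.48670045e-01, -1.28144551e-03],
       [ 3.08594037e-04, -1.45365775e-03, -9.99998896e-01]]), 'ft_force': array([-0.18632438,  0.23969876, -0.05974337]), 'wrist_torque': array([-0.0059706 , -0.00870844,  0.03201682]), 'gripper_force': 0.0, 'grip_width': 0.08539636156659502}
scene [[362.49164032   0.         322.97694918]
 [  0.         362.49164032 201.50184141]
 [  0.           0.           1.        ]] [ 0.10220281 -0.57226564  0.69260439] [[ 0.78579989 -0.43531058  0.43934409]
 [-0.6183834  -0.54038098  0.57060526]
 [-0.01097732 -0.72006464 -0.69382016]]
top [[459.36714636   0.         320.89528479]
 [  0.         459.36714636 203.84877491]
 [  0.           0.           1.        ]] [ 0.38451065 -0.01295916  1.30809873] [[ 0.02249266 -0.99119045  0.13052035]
 [-0.99962316 -0.02435227 -0.01266891]
 [ 0.01573577 -0.13018621 -0.99136468]]
```

View pics/scene0.png

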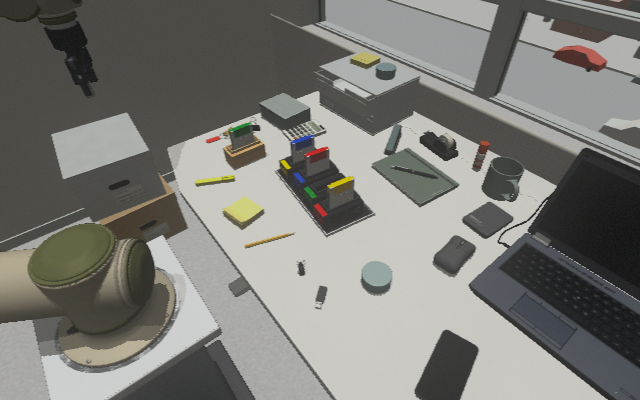

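View pics/top0.png

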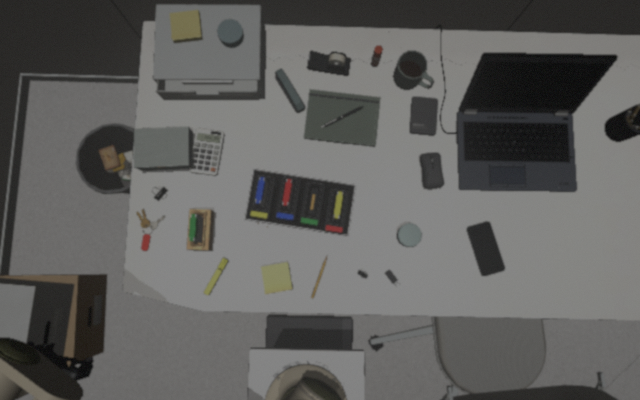

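The fronts, left to right, read yellow, blue, green and red. They hold the blue drive, the red drive, nothing and the yellow drive. The green drive is in the block at about (200,229) in the top view. I'll enlarge the crops to get pixel positions.

```bash
python3 - <<'E'
import cv2
im=cv2.imread("pics/top0.png")
cv2.imwrite("pics/c1.png",cv2.resize(im[160:260,180:360],None,fx=4.4,fy=4.4,interpolation=cv2.INTER_CUBIC))
im=cv2.imread("pics/scene0.png")
cv2.imwrite("pics/c2.png",cv2.resize(im[110:235,210:380],None,fx=4.5,fy=4.5,interpolation=cv2.INTER_CUBIC))
E
```

```text
(no output)
```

View pics/c1.png

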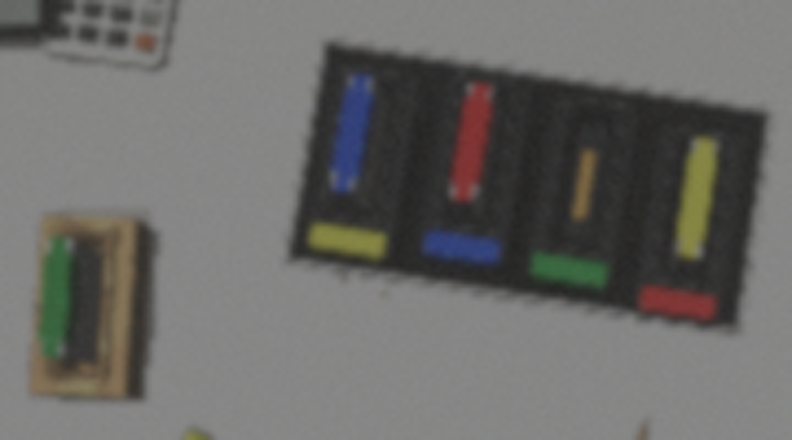

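View pics/c2.png

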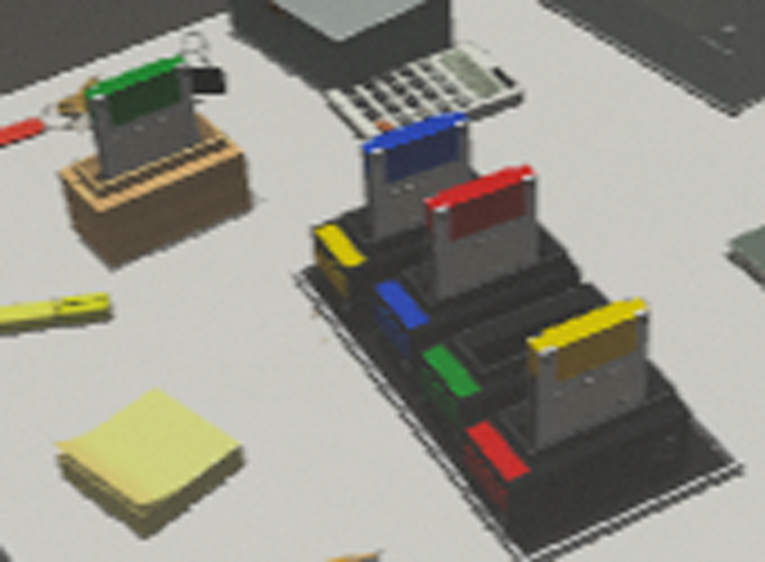

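The top crop gives these drive-top centres: blue (352,133), red (472,142), yellow (697,198), green (57,297). The green dock's slot is empty, with only a copper connector at (584,185). I'll triangulate with the scene crop.

```bash
cat > h.py <<'E'
import numpy as np
from rig import env, optics
K={}
K['top']=(np.array([[459.36714636,0,320.89528479],[0,459.36714636,203.84877491],[0,0,1]]),np.array([.38451065,-.01295916,1.30809873]),np.array([[.02249266,-.99119045,.13052035],[-.99962316,-.02435227,-.01266891],[.01573577,-.13018621,-.99136468]]))
K['scene']=(np.array([[362.49164032,0,322.97694918],[0,362.49164032,201.50184141],[0,0,1]]),np.array([.10220281,-.57226564,.69260439]),np.array([[.78579989,-.43531058,.43934409],[-.6183834,-.54038098,.57060526],[-.01097732,-.72006464,-.69382016]]))
def ray(c,p):
    k,o,R=K[c]; d=R@np.linalg.solve(k,[p[0],p[1],1.]); return o,d/np.linalg.norm(d)
def atz(c,p,z):
    o,d=ray(c,p); return o+d*(z-o[2])/d[2]
def tri(p,q):
    (a,d),(b,e)=ray('top',p),ray('scene',q)
    t=np.linalg.lstsq(np.c_[d,-e],b-a,rcond=None)[0]; P,Q=a+t[0]*d,b+t[1]*e
    return (P+Q)/2,np.linalg.norm(P-Q)
def goto(xyz,yaw):
    """shift/turn fractions from the measured pose to xyz, tool down, tool y at yaw deg."""
    from scipy.spatial.transform import Rotation as Ro
    s=env.observe(); R=s['tool_rot']; c,n=np.cos(np.radians(yaw)),np.sin(np.radians(yaw))
    y=np.array([c,n,0]); z=np.array([0,0,-1.]); best=None
    for sg in (1,-1):
        T=np.c_[np.cross(sg*y,z),sg*y,z]; v=(Ro.from_matrix(R.T@T)).as_rotvec(degrees=True)
        if best is None or np.linalg.norm(v)<np.linalg.norm(best): best=v
    return np.round(R.T@(np.array(xyz)-s['position'])/.5,4),np.round(best/120,4)
E
python3 - <<'E'
from h import *
t=lambda p:((p[0]+.5)/4.4-.5+180,(p[1]+.5)/4.4-.5+160)
q=lambda p:((p[0]+.5)/4.5-.5+210,(p[1]+.5)/4.5-.5+110)
D=dict(blue=((352,133),(415,133),(362,75),(342,191)),red=((472,142),(481,188),(481,84),(462,200)),yellow=((697,198),(589,323),(706,138),(688,258)),green=((57,297),(137,76),(61,238),(52,357)))
for n,(a,b,e,f) in D.items():
    P,r=tri(t(a),q(b)); d=atz('top',t(e),P[2])-atz('top',t(f),P[2])
    print(n,P.round(4),round(r,4),atz('top',t(a),.118).round(4),'ax',np.degrees(np.arctan2(d[1],d[0])).round(1),np.linalg.norm(d).round(3))
for z in (.018,.02): print('gslot',atz('top',t((584,185)),z))
for n,p in dict(y=(348,240),b=(462,247),g=(568,270),r=(678,303)).items(): print(n,atz('top',t(p),.052).round(4))
E
```

```text
blue [0.5742 0.1329 0.1187] 0.0002 [0.5742 0.1331 0.118 ] ax -7.4 0.071
red [0.5706 0.0614 0.1191] 0.0005 [0.5706 0.0616 0.118 ] ax -7.4 0.071
yellow [ 0.5403 -0.0731  0.1204] 0.0008 [ 0.5403 -0.073   0.118 ] ax -7.4 0.073
green [0.4729 0.3021 0.1171] 0.0008 [0.4724 0.3021 0.118 ] ax -0.9 0.07
gslot [ 0.5600229  -0.00506754  0.018     ]
gslot [ 0.55975081 -0.00507977  0.02      ]
y [0.5172 0.141  0.052 ]
b [0.5145 0.0698 0.052 ]
g [0.5017 0.0034 0.052 ]
r [ 0.4827 -0.0656  0.052 ]
```

```bash
python3 -c "
from h import *
print(goto((.574,.133,.27),82.6)); print(goto((.565,.03,.30),82.6))
print(optics.get_image('wrist')['tool_from_camera'])"
```

```text
(array([-1.005 , -0.4841, -0.1035]), array([-0.0006, -0.0002, -0.092 ]))
(array([-1.0531, -0.6853, -0.1632]), array([-0.0006, -0.0002, -0.092 ]))
[[-1.35504082e-03 -9.61124540e-01 -2.76111904e-01  6.87581714e-02]
 [ 9.99998997e-01 -1.41612600e-03  2.18534093e-05  8.70956062e-04]
 [-4.12013093e-04 -2.76111597e-01  9.61125495e-01 -1.55410423e-01]
 [ 0.00000000e+00  0.00000000e+00  0.00000000e+00  1.00000000e+00]]
```

Call:
arm_command(commands=[0,-0.03,-0.02,-0.08,0,0,0,0,-0.1,-0.065,-0.16,0,0,-0.02,0,-0.18,-0.117,-0.16,0,0,-0.04,0,-0.26,-0.17,-0.16,0,0,-0.06,0,-0.33,-0.215,-0.16,0,0,-0.08,0,-0.4,-0.26,-0.16,0,0,-0.092,0,-0.47,-0.305,-0.16,0,0,-0.092,0,-0.54,-0.35,-0.16,0,0,-0.092,0,-0.61,-0.395,-0.16,0,0,-0.092,0,-0.68,-0.44,-0.16,0,0,-0.092,0,-0.74,-0.48,-0.16,0,0,-0.092,0,-0.78,-0.51,-0.16,0,0,-0.092], newtons=50)

```text
time_s: 1.15
position: [0.462, 0.1575, 0.2985]
tool_rot: [[-0.992, 0.129, -0.0], [0.129, 0.992, 0.0], [0.0, 0.0, -1.0]]
ft_force: [0.0, 1.2, -0.4]
grip_width: 0.0425
gripper_force: 0.0
```

```bash
python3 -c "
from h import *
print(env.observe()['position'],goto((.565,.03,.30),82.6))"
```

```text
[0.46202373 0.1574785  0.29852142] (array([-0.2371, -0.2263, -0.003 ]), array([ 0.    , -0.0001, -0.    ]))
```

Call:
arm_command(commands=[0,-0.05,-0.05,0,0,0,0,0,-0.1,-0.1,0,0,0,0,0,-0.15,-0.14,0,0,0,0,0,-0.2,-0.18,0,0,0,0,0,-0.235,-0.22,0,0,0,0,0,-0.237,-0.226,0,0,0,0,0,-0.237,-0.226,0,0,0,0,0,-0.237,-0.226,0,0,0,0])

```text
time_s: 1.82
position: [0.5637, 0.0325, 0.2985]
tool_rot: [[-0.992, 0.129, -0.001], [0.129, 0.992, 0.0], [0.001, 0.0, -1.0]]
ft_force: [-1.2, 0.5, 0.8]
grip_width: 0.0428
gripper_force: 0.0
```

```bash
cat >> h.py <<'E'
def wrist(name=None,sc=1):
    import cv2
    s=env.observe(); d=optics.get_image('wrist'); T=d['tool_from_camera']
    K['wrist']=(d['intrinsics'],s['position']+s['tool_rot']@T[:3,3],s['tool_rot']@T[:3,:3])
    if name: cv2.imwrite('pics/'+name,cv2.resize(d['image'][:,:,::-1],None,fx=sc,fy=sc,interpolation=cv2.INTER_CUBIC)); np.savez('w.npz',*K['wrist'])
    return d['image']
def load():
    w=np.load('w.npz'); K['wrist']=tuple(w[k] for k in w.files)
def proj(P):
    k,o,R=K['wrist']; u=k@(R.T@(np.array(P)-o)); return u[:2]/u[2]
E
python3 -c "
from h import *
print(env.observe()['position']); wrist('w1.png',1.25)
for P in ((.5742,.133,.118),(.5706,.0614,.118),(.5403,-.073,.118),(.56,-.005,.061)): print(proj(P)*1.25)"
```

```text
[0.56366886 0.03250725 0.29846395]
[520.11954842 210.80167088]
[433.7939199  217.60716308]
[267.73886483 202.70045988]
[359.36458467 203.37127041]
```

View pics/w1.png

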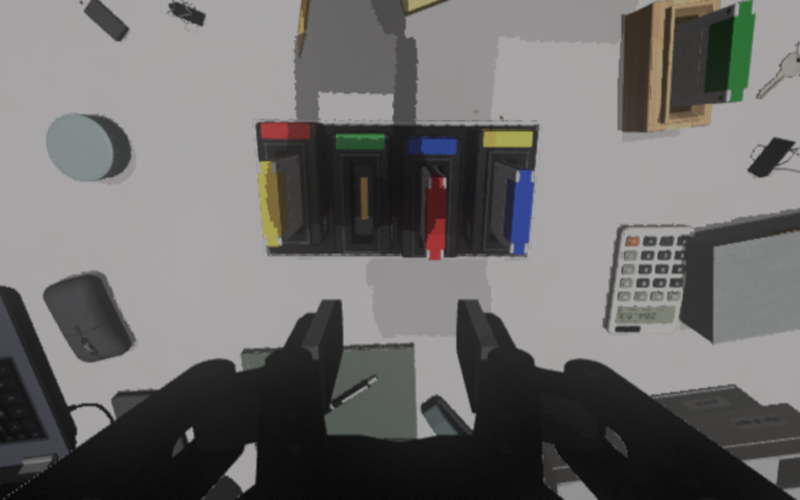

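The wrist view confirms it: drive tops at blue (522,212), red (436,218) and yellow (268,203), with the connector at (364,198). All are within 2 px of the predictions. I'll enlarge it to read the slot edges.

```bash
python3 -c "
import cv2
im=cv2.imread('pics/w1.png')
im=cv2.convertScaleAbs(im[110:270,245:550],alpha=2.2,beta=10)
cv2.imwrite('pics/w1c.png',cv2.resize(im,None,fx=2.6,fy=2.6,interpolation=cv2.INTER_CUBIC))"
```

```text
(no output)
```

View pics/w1c.png

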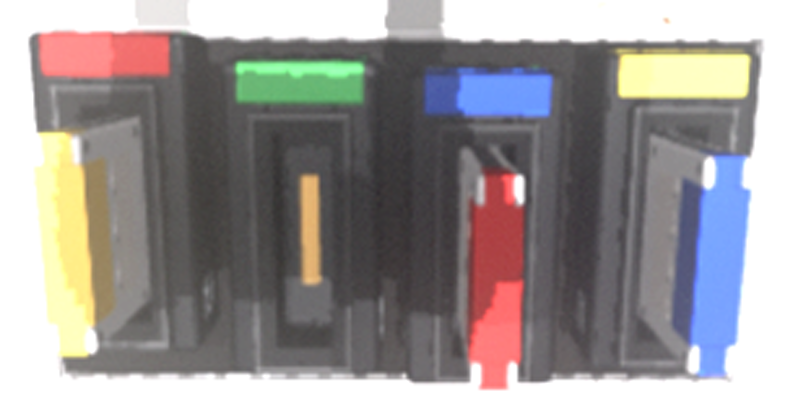

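```bash
python3 - <<'E'
from h import *
load()
# crop px -> raw wrist px
g=lambda p:((((p[0]+.5)/2.6-.5+245)+.5)/1.25-.5,(((p[1]+.5)/2.6-.5+110)+.5)/1.25-.5)
Z=.0615
q=dict(red=[(52,87),(154,87),(62,346),(163,346)],green=[(252,115),(349,115),(254,372),(350,372)],blue=[(441,127),(538,127),(437,380),(533,380)],yellow=[(636,107),(738,107),(623,363),(728,363)])
for n,c in q.items():
    P=np.array([atz('wrist',g(p),Z) for p in c]); d=P[2:].mean(0)-P[:2].mean(0)
    print(n,P.mean(0).round(4),'yaw',np.degrees(np.arctan2(d[1],d[0])).round(1),'len',np.linalg.norm(d).round(3),'wid',np.linalg.norm(P[0]-P[1]).round(3))
for n,p in dict(y=(68,242),r=(497,281),b=(715,264)).items(): print('top',n,atz('wrist',g(p),.1185).round(4))
print('conn',atz('wrist',g((311,230)),.0185).round(4))
E
```

```text
red [ 0.5423 -0.0732  0.0615] yaw -9.7 len 0.096 wid 0.036
green [ 0.5615 -0.0041  0.0615] yaw -8.6 len 0.096 wid 0.035
blue [0.5742 0.0638 0.0615] yaw -7.2 len 0.095 wid 0.035
yellow [0.5767 0.1358 0.0615] yaw -5.9 len 0.096 wid 0.037
top y [ 0.5405 -0.0704  0.1185]
top r [0.5707 0.063  0.1185]
top b [0.5743 0.1324 0.1185]
conn [ 0.5619 -0.0041  0.0185]
```

```bash
python3 -c "
from h import *
print(goto((.574,.1327,.2),82.6),goto((.574,.1327,.098),82.6))"
```

```text
(array([0.0048, 0.2006, 0.1976]), array([ 0.0001, -0.0001,  0.0004])) (array([0.0047, 0.2005, 0.4016]), array([ 0.0001, -0.0001,  0.0004]))
```

Call:
arm_command(commands=[0,0,0.06,0.03,0,0,0,0,0.003,0.12,0.08,0,0,0,0,0.005,0.18,0.14,0,0,0,0,0.005,0.2,0.18,0,0,0,0,0.005,0.2,0.22,0,0,0,0,0.005,0.2,0.26,0,0,0,0,0.005,0.2,0.3,0,0,0,0,0.005,0.2,0.34,0,0,0,0,0.005,0.2,0.37,0,0,0,0,0.005,0.2,0.39,0,0,0,0,0.005,0.2,0.4,0,0,0,0,0.005,0.2,0.4,0,0,0])

```text
time_s: 2.87
position: [0.574, 0.1321, 0.0983]
tool_rot: [[-0.992, 0.128, -0.001], [0.128, 0.992, -0.0], [0.001, -0.0, -1.0]]
ft_force: [-0.6, 0.2, 0.8]
grip_width: 0.0427
gripper_force: 0.0
```

Call:
arm_command(commands=[0,0,0,0,0,0,0,1,0,0,0,0,0,0,1,0,0,0,0,0,0,1,0,0,0,0,0,0,1,0,0,0,0,0,0,1,0,0,0,0,0,0,1,0,0,0,0,0,0,1,0,0,0,0,0,0], newtons=50)

```text
time_s: 3.53
position: [0.575, 0.1316, 0.0997]
tool_rot: [[-0.992, 0.129, 0.002], [0.129, 0.992, 0.0], [-0.002, 0.0, -1.0]]
ft_force: [-1.2, 0.8, 6.1]
grip_width: 0.0129
gripper_force: 50.3
```

Call:
arm_command(commands=[1,0,0,-0.01,0,0,0,1,0,0,-0.03,0,0,0,1,0,0,-0.06,0,0,0,1,0,0,-0.09,0,0,0,1,0,0,-0.12,0,0,0,1,0,0,-0.15,0,0,0,1,0,0,-0.18,0,0,0,1,0,0,-0.21,0,0,0,1,0,0,-0.235,0,0,0,1,0,0,-0.25,0,0,0,1,0,0,-0.25,0,0,0,1,0,0,-0.25,0,0,0])

```text
time_s: 4.53
position: [0.5744, 0.1315, 0.2235]
tool_rot: [[-0.992, 0.129, -0.0], [0.129, 0.992, -0.0], [0.0, -0.0, -1.0]]
ft_force: [0.2, -0.3, -1.3]
grip_width: 0.0133
gripper_force: 49.4
```

```bash
python3 -c "
from h import *
s=env.observe();print(s['position'],s['grip_width'],goto((.561,-.0045,s['position'][2]),82.6))
import cv2; d=optics.get_image('scene'); w=wrist('x.png')
a=cv2.resize(d['image'][60:235,200:400,::-1],(400,350)); b=cv2.resize(w[:,:,::-1],(560,350))[:,80:480]
cv2.imwrite('pics/m1.png',cv2.hconcat([a,b]))"
```

```text
[0.57437569 0.13150403 0.2235295 ] 0.013340805964870807 (array([-0.0085, -0.2732,  0.    ]), array([-0.    , -0.0001,  0.    ]))
```

View pics/m1.png

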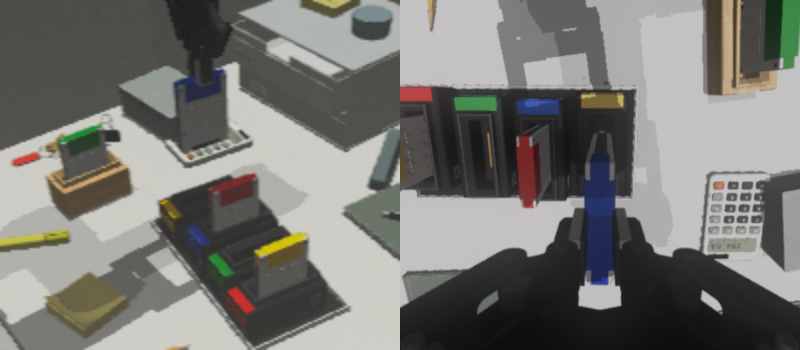

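The blue drive is held upright and centred, seen at (203,105) in the scene half. Next it goes over the empty green dock.

Call:
arm_command(commands=[1,0,-0.02,0,0,0,0,1,-0.002,-0.06,0,0,0,0,1,-0.005,-0.11,0,0,0,0,1,-0.0085,-0.16,0,0,0,0,1,-0.0085,-0.21,0,0,0,0,1,-0.0085,-0.25,0,0,0,0,1,-0.0085,-0.27,0,0,0,0,1,-0.0085,-0.273,0.03,0,0,0,1,-0.0085,-0.273,0.07,0,0,0,1,-0.0085,-0.273,0.11,0,0,0,1,-0.0085,-0.273,0.13,0,0,0,1,-0.0085,-0.273,0.14,0,0,0])

```text
time_s: 5.63
position: [0.5605, -0.0042, 0.152]
tool_rot: [[-0.992, 0.129, -0.003], [0.129, 0.992, 0.001], [0.003, 0.0, -1.0]]
ft_force: [0.4, -0.1, -2.2]
grip_width: 0.0129
gripper_force: 49.3
```

Call:
arm_command(commands=[1,0,0,0.015,0,0,0,1,0,0,0.03,0,0,0,1,0,0,0.045,0,0,0,1,0,0,0.06,0,0,0,1,0,0,0.075,0,0,0,1,0,0,0.075,0,0,0])

```text
time_s: 6.13
position: [0.5605, -0.0042, 0.1146]
tool_rot: [[-0.992, 0.129, -0.002], [0.129, 0.992, 0.001], [0.003, 0.0, -1.0]]
ft_force: [-0.1, 0.3, -1.7]
grip_width: 0.0128
gripper_force: 49.3
```

Call:
arm_command(commands=[1,0,0,0.01,0,0,0,1,0,0,0.02,0,0,0,1,0,0,0.026,0,0,0,1,0,0,0.03,0,0,0,1,0,0,0.03,0,0,0,1,0,0,0.03,0,0,0])

```text
time_s: 6.63
position: [0.5612, -0.0044, 0.1012]
tool_rot: [[-0.992, 0.129, 0.0], [0.129, 0.992, -0.0], [-0.0, -0.0, -1.0]]
ft_force: [-0.3, -0.1, -2.4]
grip_width: 0.0127
gripper_force: 49.4
```

Call:
arm_command(commands=[0.9,0,0,0.003,0,0,0,0,0,0,0.003,0,0,0,0,0,0,0.003,0,0,0,0,0,0,0.003,0,0,0,0,0,0,0,0,0,0,0,0,0,-0.03,0,0,0,0,0,0,-0.07,0,0,0,0,0,0,-0.11,0,0,0,0,0,0,-0.14,0,0,0,0,0.01,-0.03,-0.15,0,0,0,0,0.023,-0.08,-0.15,0,0,0,0,0.023,-0.139,-0.15,0,0,0])

```text
time_s: 7.63
position: [0.5402, -0.0715, 0.177]
tool_rot: [[-0.992, 0.126, 0.001], [0.126, 0.992, -0.0], [-0.001, -0.0, -1.0]]
ft_force: [1.1, -0.2, -0.7]
grip_width: 0.0427
gripper_force: 0.0
```

```bash
python3 -c "
from h import *
s=env.observe();print(s['position'],s['grip_width'],goto((.5405,-.0718,.0997),82.6))
import cv2; d=optics.get_image('scene'); w=wrist('x2.png')
a=cv2.resize(d['image'][60:235,200:400,::-1],(400,350)); b=cv2.resize(w[:,:,::-1],(560,350))[:,80:480]
cv2.imwrite('pics/m2.png',cv2.hconcat([a,b]))"
```

```text
[ 0.54016877 -0.07146181  0.17700453] 0.04267816671152336 (array([-0.0006, -0.0006,  0.1546]), array([-0.0001,  0.0005,  0.0012]))
```

View pics/m2.png

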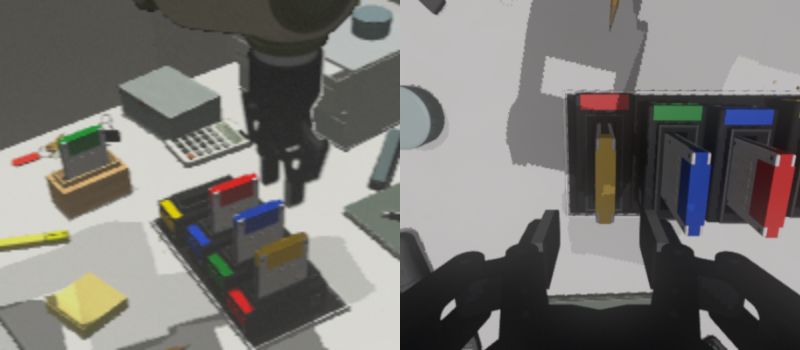

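The blue drive is fully down in the green dock, and the fingers straddle the yellow drive at (605,180). Descending to grip it.

Call:
arm_command(commands=[0,0,0,0.03,0,0,0,0,0,0,0.07,0,0,0,0,0,0,0.11,0,0,0,0,0,0,0.14,0,0,0,0,0,0,0.155,0,0,0,0,0,0,0.155,0,0,0,1,0,0,0.155,0,0,0,1,0,0,0.155,0,0,0,1,0,0,0.155,0,0,0,1,0,0,0.155,0,0,0,1,0,0,0.155,0,0,0,1,0,0,0.155,0,0,0])

```text
time_s: 8.73
position: [0.5414, -0.0721, 0.0999]
tool_rot: [[-0.992, 0.129, 0.002], [0.129, 0.992, -0.001], [-0.003, -0.001, -1.0]]
ft_force: [-0.6, -1.1, 5.6]
grip_width: 0.0132
gripper_force: 50.3
```

Call:
arm_command(commands=[1,0,0,-0.01,0,0,0,1,0,0,-0.03,0,0,0,1,0,0,-0.06,0,0,0,1,0,0,-0.09,0,0,0,1,0,0,-0.12,0,0,0,1,0,0,-0.15,0,0,0,1,0,0,-0.18,0,0,0,1,0,0,-0.21,0,0,0,1,0,0,-0.235,0,0,0,1,0,0,-0.25,0,0,0,1,0,0,-0.25,0,0,0,1,0,0,-0.25,0,0,0])

```text
time_s: 9.73
position: [0.5407, -0.0717, 0.2236]
tool_rot: [[-0.992, 0.129, 0.0], [0.129, 0.992, 0.0], [-0.0, 0.0, -1.0]]
ft_force: [-0.0, -0.4, -1.1]
grip_width: 0.0132
gripper_force: 49.5
```

```bash
python3 -c "
from h import *
s=env.observe();print(s['position'],s['grip_width'],goto((.576,.134,s['position'][2]),82.6))"
```

```text
[ 0.54066119 -0.07173811  0.22363138] 0.013185134808067581 (array([-0.0171,  0.4172,  0.    ]), array([0., 0., 0.]))
```

Call:
arm_command(commands=[1,0,0.02,0,0,0,0,1,-0.002,0.06,0,0,0,0,1,-0.005,0.11,0,0,0,0,1,-0.008,0.165,0,0,0,0,1,-0.01,0.22,0,0,0,0,1,-0.013,0.275,0,0,0,0,1,-0.015,0.325,0,0,0,0,1,-0.016,0.37,0,0,0,0,1,-0.016,0.4,0,0,0,0,1,-0.016,0.417,0,0,0,0,1,-0.016,0.417,0.03,0,0,0,1,-0.016,0.417,0.06,0,0,0])

```text
time_s: 10.73
position: [0.5755, 0.1347, 0.1932]
tool_rot: [[-0.992, 0.128, 0.001], [0.128, 0.992, -0.0], [-0.001, 0.0, -1.0]]
ft_force: [0.1, -0.1, -1.0]
grip_width: 0.0132
gripper_force: 49.4
```

Call:
arm_command(commands=[1,0,0,0.03,0,0,0,1,0,0,0.06,0,0,0,1,0,0,0.08,0,0,0,1,0,0,0.095,0,0,0,1,0,0,0.11,0,0,0,1,0,0,0.125,0,0,0,1,0,0,0.14,0,0,0,1,0,0,0.155,0,0,0,1,0,0,0.155,0,0,0])

```text
time_s: 11.48
position: [0.575, 0.1339, 0.1146]
tool_rot: [[-0.992, 0.129, -0.002], [0.129, 0.992, -0.0], [0.002, -0.0, -1.0]]
ft_force: [1.4, -0.1, -1.8]
grip_width: 0.0128
gripper_force: 49.4
```

Call:
arm_command(commands=[1,0,0,0.01,0,0,0,1,0,0,0.02,0,0,0,1,0,0,0.026,0,0,0,1,0,0,0.03,0,0,0,1,0,0,0.03,0,0,0,0.9,0,0,0.032,0,0,0,0,0,0,0.032,0,0,0,0,0,0,0.032,0,0,0,0,0,0,0.032,0,0,0,0,0,0,0.02,0,0,0,0,0,0,-0.02,0,0,0,0,0,0,-0.06,0,0,0])

```text
time_s: 12.48
position: [0.5753, 0.1339, 0.1467]
tool_rot: [[-0.992, 0.129, -0.001], [0.129, 0.992, -0.0], [0.001, -0.0, -1.0]]
ft_force: [0.9, -0.0, 0.2]
grip_width: 0.0427
gripper_force: 0.0
```

Call:
arm_command(commands=[0,0,0,-0.03,0,0,0,0,0,0,-0.06,0,0,0,0,-0.002,-0.03,-0.07,0,0,0,0,-0.005,-0.08,-0.07,0,0,0,0,-0.0096,-0.13,-0.07,0,0,0,0,-0.0096,-0.143,-0.07,0,0,0,0,-0.0096,-0.143,-0.07,0,0,0])

```text
time_s: 13.07
position: [0.5712, 0.061, 0.1817]
tool_rot: [[-0.991, 0.131, 0.001], [0.131, 0.991, -0.0], [-0.001, -0.0, -1.0]]
ft_force: [1.0, 0.2, 0.2]
grip_width: 0.0427
gripper_force: 0.0
```

```bash
python3 -c "
from h import *
s=env.observe();print(s['position'],s['grip_width'],goto((.571,.0622,.0997),82.6))
import cv2; d=optics.get_image('scene'); w=wrist('x3.png')
a=cv2.resize(d['image'][60:235,200:400,::-1],(400,350)); b=cv2.resize(w[:,:,::-1],(560,350))[:,80:480]
cv2.imwrite('pics/m3.png',cv2.hconcat([a,b]))"
```

```text
[0.57120161 0.06104802 0.18169106] 0.04272859053710242 (array([0.0008, 0.0022, 0.164 ]), array([-0.    ,  0.0003, -0.0011]))
```

View pics/m3.png

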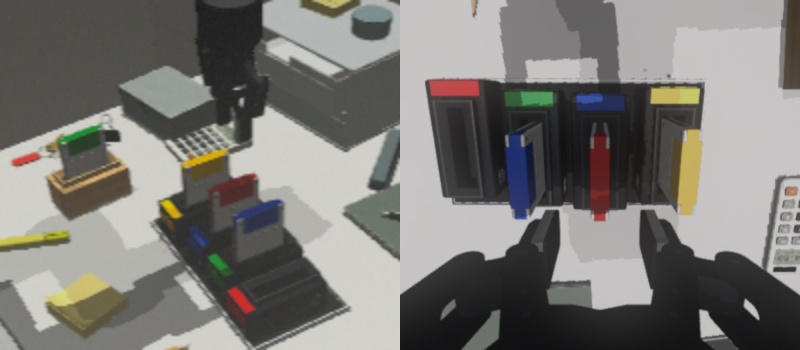

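The yellow drive is now seated in the yellow dock. The red drive at (600,170) sits centred between the fingers and the red dock is free, so I'll grip red.

Call:
arm_command(commands=[0,0,0,0.04,0,0,0,0,0,0.001,0.08,0,0,0,0,0,0.001,0.12,0,0,0,0,0,0.001,0.15,0,0,0,0,0,0.001,0.164,0,0,0,0,0,0.001,0.164,0,0,0,1,0,0.001,0.164,0,0,0,1,0,0.001,0.164,0,0,0,1,0,0.001,0.164,0,0,0,1,0,0.001,0.164,0,0,0,1,0,0.001,0.164,0,0,0,1,0,0.001,0.164,0,0,0])

```text
time_s: 14.17
position: [0.5718, 0.0628, 0.1004]
tool_rot: [[-0.992, 0.129, 0.003], [0.129, 0.992, -0.0], [-0.003, 0.0, -1.0]]
ft_force: [-1.1, 0.1, 6.8]
grip_width: 0.0129
gripper_force: 49.8
```

Call:
arm_command(commands=[1,0,0,-0.01,0,0,0,1,0,0,-0.03,0,0,0,1,0,0,-0.06,0,0,0,1,0,0,-0.09,0,0,0,1,0,0,-0.12,0,0,0,1,0,0,-0.15,0,0,0,1,0,0,-0.18,0,0,0,1,0,0,-0.21,0,0,0,1,0,0,-0.235,0,0,0,1,0,0,-0.25,0,0,0,1,0,0,-0.25,0,0,0,1,0,0,-0.25,0,0,0])

```text
time_s: 15.17
position: [0.571, 0.0629, 0.2241]
tool_rot: [[-0.992, 0.129, -0.0], [0.129, 0.992, -0.0], [0.0, -0.0, -1.0]]
ft_force: [-0.4, -0.6, -2.0]
grip_width: 0.013
gripper_force: 48.9
```

```bash
python3 -c "
from h import *
s=env.observe();print(s['position'],s['grip_width'],goto((.5415,-.0725,s['position'][2]),82.6))"
```

```text
[0.57104672 0.06290938 0.22409165] 0.013036215216862398 (array([ 0.0237, -0.2762,  0.    ]), array([-0., -0.,  0.]))
```

Call:
arm_command(commands=[1,0,-0.02,0,0,0,0,1,0.005,-0.06,0,0,0,0,1,0.01,-0.11,0,0,0,0,1,0.016,-0.16,0,0,0,0,1,0.02,-0.21,0,0,0,0,1,0.0237,-0.25,0,0,0,0,1,0.0237,-0.27,0,0,0,0,1,0.0237,-0.276,0.03,0,0,0,1,0.0237,-0.276,0.07,0,0,0,1,0.0237,-0.276,0.11,0,0,0,1,0.0237,-0.276,0.13,0,0,0,1,0.0237,-0.276,0.14,0,0,0])

```text
time_s: 16.17
position: [0.5408, -0.0721, 0.152]
tool_rot: [[-0.992, 0.129, -0.004], [0.129, 0.992, 0.001], [0.004, 0.001, -1.0]]
ft_force: [0.2, -0.1, -1.4]
grip_width: 0.0127
gripper_force: 48.9
```

Call:
arm_command(commands=[1,0,0,0.015,0,0,0,1,0,0,0.03,0,0,0,1,0,0,0.045,0,0,0,1,0,0,0.06,0,0,0,1,0,0,0.075,0,0,0,1,0,0,0.075,0,0,0])

```text
time_s: 16.67
position: [0.5411, -0.0722, 0.1151]
tool_rot: [[-0.992, 0.129, -0.002], [0.129, 0.992, 0.001], [0.002, 0.001, -1.0]]
ft_force: [-0.7, 0.4, -1.9]
grip_width: 0.0133
gripper_force: 48.9
```

Call:
arm_command(commands=[1,0,0,0.01,0,0,0,1,0,0,0.02,0,0,0,1,0,0,0.026,0,0,0,1,0,0,0.03,0,0,0,1,0,0,0.03,0,0,0,0.9,0,0,0.032,0,0,0,0,0,0,0.032,0,0,0,0,0,0,0.032,0,0,0,0,0,0,0.032,0,0,0,0,0,0,0.02,0,0,0,0,0,0,-0.02,0,0,0,0,0,0,-0.06,0,0,0])

```text
time_s: 17.67
position: [0.5414, -0.0723, 0.1472]
tool_rot: [[-0.992, 0.129, -0.001], [0.129, 0.992, 0.0], [0.001, 0.0, -1.0]]
ft_force: [0.4, 0.4, 1.0]
grip_width: 0.0428
gripper_force: 0.0
```

Call:
arm_command(commands=[0,0,0,-0.03,0,0,0,0,0,0,-0.06,0,0,0,0,-0.006,0.03,-0.07,0,0,0,0,-0.012,0.08,-0.07,0,0,0,0,-0.0224,0.13,-0.07,0,0,0,0,-0.0224,0.14,-0.07,0,0,0,0,-0.0224,0.14,-0.07,0,0,0,0,-0.0224,0.14,-0.07,0,0,0])

```text
time_s: 18.33
position: [0.5617, -0.0048, 0.1819]
tool_rot: [[-0.992, 0.128, 0.0], [0.128, 0.992, -0.0], [-0.0, -0.0, -1.0]]
ft_force: [0.0, -0.5, -0.4]
grip_width: 0.0426
gripper_force: 0.0
```

```bash
python3 -c "
from h import *
s=env.observe();print(s['position'],s['grip_width'],goto((.5612,-.0044,.0997),82.6))
import cv2; d=optics.get_image('scene'); w=wrist('x4.png')
a=cv2.resize(d['image'][60:235,200:400,::-1],(400,350)); b=cv2.resize(w[:,:,::-1],(560,350))[:,80:480]
cv2.imwrite('pics/m4.png',cv2.hconcat([a,b]))"
```

```text
[ 0.56167761 -0.00475586  0.18187064] 0.042562526432697485 (array([0.0011, 0.0007, 0.1643]), array([-0.0002,  0.0001,  0.0003]))
```

View pics/m4.png

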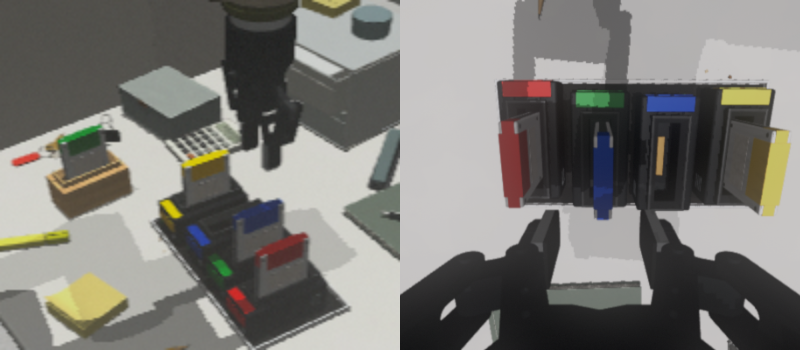

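The red drive is seated in the red dock. The blue drive at (603,170) is between the fingers and the blue dock is free. Next I'll grip blue and carry it over.

Call:
arm_command(commands=[0,0,0,0.04,0,0,0,0,0.001,0.001,0.08,0,0,0,0,0.001,0.001,0.12,0,0,0,0,0.001,0.001,0.15,0,0,0,0,0.001,0.001,0.164,0,0,0,0,0.001,0.001,0.164,0,0,0,1,0.001,0.001,0.164,0,0,0,1,0.001,0.001,0.164,0,0,0,1,0.001,0.001,0.164,0,0,0,1,0.001,0.001,0.164,0,0,0,1,0.001,0.001,0.164,0,0,0,1,0.001,0.001,0.164,0,0,0])

```text
time_s: 19.43
position: [0.562, -0.004, 0.1009]
tool_rot: [[-0.992, 0.129, 0.003], [0.129, 0.992, -0.001], [-0.003, -0.0, -1.0]]
ft_force: [-0.1, -0.0, 5.7]
grip_width: 0.0129
gripper_force: 49.3
```

Call:
arm_command(commands=[1,0,0,-0.01,0,0,0,1,0,0,-0.03,0,0,0,1,0,0,-0.06,0,0,0,1,0,0,-0.09,0,0,0,1,0,0,-0.12,0,0,0,1,0,0,-0.15,0,0,0,1,0,0,-0.18,0,0,0,1,0,0,-0.21,0,0,0,1,0,0,-0.235,0,0,0,1,0,0,-0.25,0,0,0,1,0,0,-0.25,0,0,0,1,0,0,-0.25,0,0,0])

```text
time_s: 20.43
position: [0.5612, -0.0038, 0.2246]
tool_rot: [[-0.992, 0.129, -0.0], [0.129, 0.992, -0.0], [0.0, -0.0, -1.0]]
ft_force: [-0.1, -0.4, -1.3]
grip_width: 0.0128
gripper_force: 48.9
```

```bash
python3 -c "
from h import *
s=env.observe();print(s['position'],s['grip_width'],goto((.572,.063,s['position'][2]),82.6))"
```

```text
[ 0.56121444 -0.00384383  0.22459479] 0.012780137289971415 (array([-0.0042,  0.1354, -0.    ]), array([-0., -0.,  0.]))
```

Call:
arm_command(commands=[1,0,0.02,0,0,0,0,1,-0.002,0.06,0,0,0,0,1,-0.004,0.1,0,0,0,0,1,-0.0042,0.125,0,0,0,0,1,-0.0042,0.1354,0,0,0,0,1,-0.0042,0.1354,0,0,0,0,1,-0.0042,0.1354,0.03,0,0,0,1,-0.0042,0.1354,0.06,0,0,0,1,-0.0042,0.1354,0.09,0,0,0,1,-0.0042,0.1354,0.12,0,0,0,1,-0.0042,0.1354,0.14,0,0,0,1,-0.0042,0.1354,0.14,0,0,0])

```text
time_s: 21.43
position: [0.5712, 0.0624, 0.1525]
tool_rot: [[-0.992, 0.129, -0.004], [0.129, 0.992, 0.0], [0.004, -0.0, -1.0]]
ft_force: [-0.3, 0.0, -2.6]
grip_width: 0.0126
gripper_force: 49.0
```

Call:
arm_command(commands=[1,0,0,0.015,0,0,0,1,0,0,0.03,0,0,0,1,0,0,0.045,0,0,0,1,0,0,0.06,0,0,0,1,0,0,0.075,0,0,0,1,0,0,0.075,0,0,0])

```text
time_s: 21.93
position: [0.5715, 0.063, 0.1154]
tool_rot: [[-0.992, 0.129, -0.003], [0.129, 0.992, 0.0], [0.003, -0.0, -1.0]]
ft_force: [-0.7, 0.5, -3.3]
grip_width: 0.0125
gripper_force: 49.0
```

Call:
arm_command(commands=[1,0,0,0.01,0,0,0,1,0,0,0.02,0,0,0,1,0,0,0.026,0,0,0,1,0,0,0.03,0,0,0,1,0,0,0.03,0,0,0,0.9,0,0,0.032,0,0,0,0,0,0,0.032,0,0,0,0,0,0,0.032,0,0,0,0,0,0,0.032,0,0,0,0,0,0,0.02,0,0,0,0,0,0,-0.02,0,0,0,0,0,0,-0.06,0,0,0])

```text
time_s: 22.93
position: [0.5719, 0.063, 0.1478]
tool_rot: [[-0.992, 0.129, -0.001], [0.129, 0.992, 0.0], [0.001, -0.0, -1.0]]
ft_force: [0.8, 0.7, 0.1]
grip_width: 0.0427
gripper_force: 0.0
```

```bash
python3 -c "
from h import *
s=env.observe();print(s['position'],s['grip_width'],goto((.4728,.300,.24),89))"
```

```text
[0.5718824  0.06298641 0.14776094] 0.04269620105179628 (array([ 0.2578,  0.4446, -0.1842]), array([ 0.    , -0.0006, -0.0533]))
```

Call:
arm_command(commands=[0,0,0,-0.05,0,0,0,0,0,0,-0.1,0,0,0,0,0.02,0.03,-0.15,0,0,0,0,0.05,0.08,-0.18,0,0,-0.01,0,0.085,0.14,-0.184,0,0,-0.02,0,0.12,0.2,-0.184,0,0,-0.03,0,0.155,0.26,-0.184,0,0,-0.04,0,0.19,0.32,-0.184,0,0,-0.05,0,0.22,0.375,-0.184,0,0,-0.0533,0,0.24,0.415,-0.184,0,0,-0.0533,0,0.2578,0.4446,-0.184,0,0,-0.0533,0,0.2578,0.4446,-0.184,0,0,-0.0533])

```text
time_s: 23.93
position: [0.4715, 0.3025, 0.2398]
tool_rot: [[-1.0, 0.014, 0.001], [0.014, 1.0, 0.001], [-0.001, 0.001, -1.0]]
ft_force: [0.7, 0.1, -0.2]
grip_width: 0.0429
gripper_force: 0.0
```

Call:
arm_command(commands=[0,0,0,0,0,0,0,0,0,0,0,0,0,0])

```text
time_s: 24.1
position: [0.4732, 0.2994, 0.2395]
tool_rot: [[-1.0, 0.018, 0.001], [0.018, 1.0, -0.0], [-0.001, -0.0, -1.0]]
ft_force: [-0.2, 0.3, 0.2]
grip_width: 0.0425
gripper_force: 0.0
```

```bash
python3 -c "
from h import *
print(env.observe()['position']);wrist('w5.png',1.25)
print(proj((.4728,.302,.1135))*1.25)
import cv2
im=cv2.imread('pics/w5.png'); cv2.imwrite('pics/w5v.png',im)"
```

```text
[0.47324776 0.2994467  0.23947619]
[402.15547541 228.45443044]
```

View pics/w5.png

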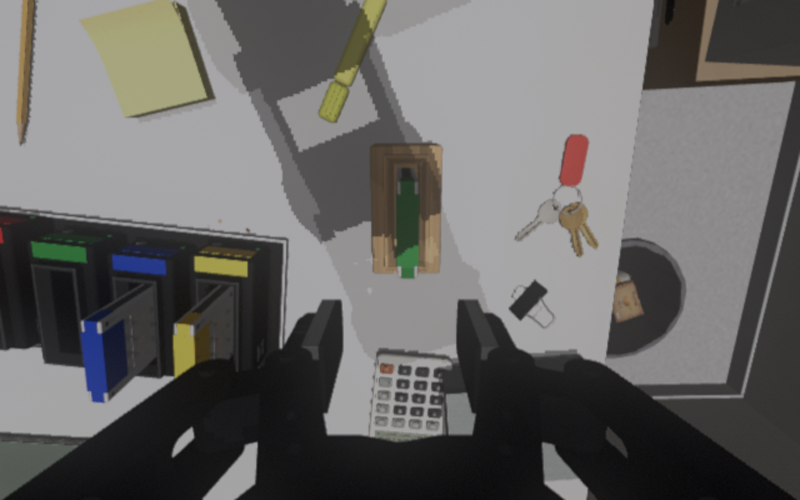

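The green drive's top is centred at about (407,228), running nearly parallel to the tool x axis and upright. Its block faces are clear for the fingers.

```bash
python3 -c "
from h import *
load(); r=lambda p:((p[0]+.5)/1.25-.5,(p[1]+.5)/1.25-.5)
a,b=atz('wrist',r((405.5,179)),.114),atz('wrist',r((408,277)),.114)
print(a,b,(a+b)/2,b-a); c=atz('wrist',r((407,228)),.114); print(c,goto((c[0],(c[1]*2+.302)/3,.0955),89))"
```

```text
[0.43814142 0.30477675 0.114     ] [0.50889776 0.30553034 0.114     ] [0.47351959 0.30515354 0.114     ] [0.07075634 0.00075359 0.        ]
[0.47232466 0.30531614 0.114     ] (array([0.0024, 0.01  , 0.2877]), array([-0.0001,  0.0002, -0.0005]))
```

Call:
arm_command(commands=[0,0,0.005,0.03,0,0,0,0,0,0.01,0.07,0,0,0,0,0,0.01,0.11,0,0,0,0,0,0.01,0.15,0,0,0,0,0,0.01,0.19,0,0,0,0,0,0.01,0.23,0,0,0,0,0,0.01,0.265,0,0,0,0,0,0.01,0.28,0,0,0,0,0,0.01,0.286,0,0,0,0,0,0.01,0.286,0,0,0,1,0,0.01,0.286,0,0,0,1,0,0.01,0.286,0,0,0])

```text
time_s: 25.15
position: [0.4737, 0.3051, 0.0972]
tool_rot: [[-1.0, 0.018, 0.002], [0.018, 1.0, 0.001], [-0.002, 0.001, -1.0]]
ft_force: [0.3, 0.3, -0.5]
grip_width: 0.0193
gripper_force: 0.0
```

Call:
arm_command(commands=[1,0,0,0,0,0,0,1,0,0,0,0,0,0,1,0,0,0,0,0,0,1,0,0,0,0,0,0,1,0,0,0,0,0,0])

```text
time_s: 25.57
position: [0.4736, 0.3052, 0.0974]
tool_rot: [[-1.0, 0.017, 0.002], [0.017, 1.0, 0.001], [-0.002, 0.001, -1.0]]
ft_force: [-0.9, -0.6, 7.1]
grip_width: 0.0128
gripper_force: 49.2
```

Call:
arm_command(commands=[1,0,0,-0.01,0,0,0,1,0,0,-0.03,0,0,0,1,0,0,-0.06,0,0,0,1,0,0,-0.09,0,0,0,1,0,0,-0.12,0,0,0,1,0,0,-0.15,0,0,0,1,0,0,-0.18,0,0,0,1,0,0,-0.21,0,0,0,1,0,0,-0.24,0,0,0,1,0,0,-0.26,0,0,0,1,0,0,-0.26,0,0,0,1,0,0,-0.26,0,0,0])

```text
time_s: 26.57
position: [0.4729, 0.305, 0.2265]
tool_rot: [[-1.0, 0.017, 0.001], [0.017, 1.0, 0.0], [-0.001, 0.0, -1.0]]
ft_force: [0.1, 0.6, -1.9]
grip_width: 0.0128
gripper_force: 48.9
```

```bash
python3 -c "
from h import *
s=env.observe();print(s['position'],s['grip_width'],s['tool_rot'][:,1],goto((.561,-.0042,s['position'][2]),82.6))"
```

```text
[0.47293911 0.30500197 0.22653365] 0.0127544505707783 [1.74278547e-02 9.99848086e-01 2.74837145e-04] (array([-1.869e-01, -6.152e-01, -1.000e-04]), array([0.0001, 0.0003, 0.0533]))
```

Call:
arm_command(commands=[1,-0.006,-0.02,0,0,0,0,1,-0.018,-0.06,0,0,0,0.005,1,-0.036,-0.12,0,0,0,0.012,1,-0.055,-0.18,0,0,0,0.02,1,-0.073,-0.24,0,0,0,0.027,1,-0.091,-0.3,0,0,0,0.034,1,-0.11,-0.36,0,0,0,0.041,1,-0.128,-0.42,0,0,0,0.048,1,-0.146,-0.48,0,0,0,0.0533,1,-0.164,-0.54,0,0,0,0.0533,1,-0.178,-0.585,0,0,0,0.0533,1,-0.1869,-0.615,0,0,0,0.0533])

```text
time_s: 27.57
position: [0.561, -0.0072, 0.225]
tool_rot: [[-0.991, 0.131, -0.002], [0.131, 0.991, -0.0], [0.002, -0.0, -1.0]]
ft_force: [-0.4, 0.1, -2.8]
grip_width: 0.0127
gripper_force: 48.9
```

Call:
arm_command(commands=[1,0,0,0,0,0,0,1,0,0,0,0,0,0])

```text
time_s: 27.73
position: [0.5607, -0.005, 0.2252]
tool_rot: [[-0.991, 0.13, -0.002], [0.13, 0.991, 0.001], [0.002, 0.0, -1.0]]
ft_force: [-0.7, 0.5, -3.0]
grip_width: 0.013
gripper_force: 49.0
```

```bash
python3 -c "
from h import *
s=env.observe();print(s['position'],goto((.561,-.0042,.1019),82.6))"
```

```text
[ 0.56068882 -0.00500558  0.22519618] (array([-0.0009,  0.0016,  0.2466]), array([ 0.0001, -0.001 , -0.0008]))
```

Call:
arm_command(commands=[1,0,0.001,0.03,0,0,0,1,0,0.001,0.07,0,0,0,1,0,0.001,0.11,0,0,0,1,0,0.001,0.13,0,0,0,1,0,0.001,0.145,0,0,0,1,0,0.001,0.16,0,0,0,1,0,0.001,0.175,0,0,0,1,0,0.001,0.19,0,0,0,1,0,0.001,0.205,0,0,0,1,0,0.001,0.215,0,0,0,1,0,0.001,0.215,0,0,0])

```text
time_s: 28.65
position: [0.5608, -0.0035, 0.1176]
tool_rot: [[-0.992, 0.129, -0.002], [0.129, 0.992, 0.0], [0.002, 0.0, -1.0]]
ft_force: [-0.2, -0.1, -2.5]
grip_width: 0.0128
gripper_force: 48.9
```

Call:
arm_command(commands=[1,0,0,0.01,0,0,0,1,0,0,0.02,0,0,0,1,0,0,0.026,0,0,0,1,0,0,0.031,0,0,0,1,0,0,0.031,0,0,0,0.9,0,0,0.031,0,0,0,0,0,0,0.031,0,0,0,0,0,0,0.031,0,0,0,0,0,0,0.031,0,0,0,0,0,0,0.02,0,0,0,0,0,0,-0.02,0,0,0,0,0,0,-0.06,0,0,0])

```text
time_s: 29.65
position: [0.5609, -0.0035, 0.1492]
tool_rot: [[-0.992, 0.129, -0.001], [0.129, 0.992, 0.0], [0.001, 0.0, -1.0]]
ft_force: [0.3, -0.4, 0.0]
grip_width: 0.0426
gripper_force: 0.0
```

Call:
arm_command(commands=[0,0,0,-0.04,0,0,0,0,0,0,-0.1,0,0,0,0,0,0,-0.16,0,0,0,0,0,0,-0.22,0,0,0,0,0,0,-0.28,0,0,0,0,0,0,-0.3,0,0,0,0,0,0,-0.3,0,0,0])

```text
time_s: 30.23
position: [0.5619, -0.0037, 0.3022]
tool_rot: [[-0.992, 0.129, 0.007], [0.129, 0.992, -0.001], [-0.007, -0.001, -1.0]]
ft_force: [-0.0, -0.7, 0.2]
grip_width: 0.0427
gripper_force: 0.0
```

```bash
python3 -c "
from h import *
import cv2; d=optics.get_image('scene'); w=wrist('x6.png')
a=cv2.resize(d['image'][100:240,220:380,::-1],(400,350)); b=cv2.resize(w[:,:,::-1],(560,350))[:,80:480]
cv2.imwrite('pics/m6.png',cv2.hconcat([a,b]))"
```

```text
(no output)
```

View pics/m6.png

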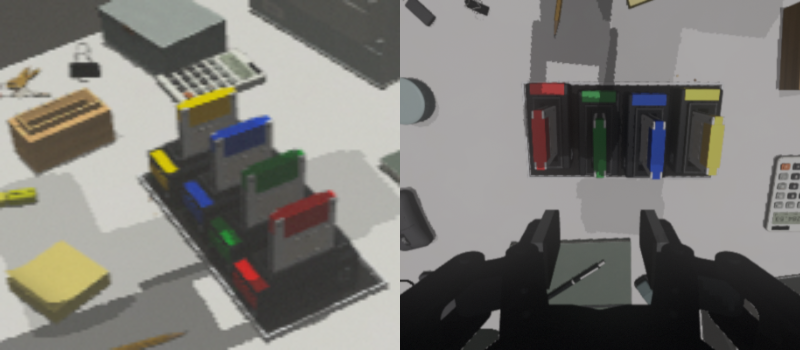

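All four drives stand at equal height in their own docks, at scene-half (207,120), (240,155), (272,187) and (303,232). The block is empty and the gripper is clear, so I'm handing in.

```bash
python3 -c "
from rig import env
print(env.close_job())"
```

```text
the job is handed in; nothing more can be done
None
```

I handed the job in at about 30 s: each drive stands fully down in the dock of its own colour, the wooden block is empty, and the gripper is clear of everything.

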